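# Gape the bag clip over the seed card

## Robot

A 6-joint arm with a two-finger parallel gripper is mounted at the origin on the work surface. World frame = base frame: x ahead of the robot, y to its left, z up, the work surface at z = 0. Lengths are in m, angles in rad, forces in N, time in s.
With the tool pointing down it reaches from about 0.35 to 0.975 m from the base axis. Payload 4.9 kg.
Tool frame: the origin (TCP) lies on the centre line of the jaws, within the pads' length; the fingertips stand 11 mm ahead of it and the grasp point (between the pads) lies 8 mm behind it (manip.finger_overhang is the distance from the TCP to the fingertips, in m); y points along the fingers, z is the direction in which the jaws open and shut, and the axes are right-handed (so a half turn about y gives the same grasp; the last joint's range is limited). The gripper opens to 85 mm and grips with 20 to 120 N. Pads are 22 mm wide; open, the fingers measure 114 mm over their backs; the gripper's body (76 mm by 85 mm) begins 54 mm behind the grasp point. The pads swing forward as they close: fully open they stand 13 mm farther back than shut.
Start: joints at [1.202, 0.053, 1.613, -0, 1.476, -0.119], TCP at [0.154, 0.606, 0.242] pointing down, gripper open.
Joint ranges: [-3.01, 3.01], [-1.01, 2.22], [0.06, 2.58], [-1.02, 4.17], [0.09, 2.62], [-3.14, 3.14]. Speed limits (rad/s): [2.57, 2.57, 3.14, 3.14, 3.14, 3.14].

## Interface

Orientations are given as a unit quaternion [w, x, y, z].
In Python, from plant import readout, cams, workorder, manip gives the robot as it stands.
- The arm moves only by the tool play_rows, never from a script. Its arguments are lists of equal length, an entry for each row: "slide": the shift along the tool's x, y, z in cm, a list of three; "yaw": the turn about the tool's y in degrees; "grip": the closure, from -1 (fully open) to 1 (shut), so that 0 is half open. In form: {"slide": [[x, y, z], ...], "yaw": [yaw, ...], "grip": [grip, ...]}. A call has 1 to 12 rows; each row shifts and turns the commanded pose from where the row before left it, along the tool's axes as they then stand; what a row does not reach is not made up. A row lasts 1/10 s, in which the tool goes at most 50 mm and 8.59 degrees, less where a joint would pass 70% of its speed; a pose out of reach is approached as far as the arm can. A call with a gripper value outside its range is refused whole. The fingers move at their own pace and stop on an object; the grip force is fixed at half the most. Time passes only in rows, so rows that do not move let the fingers close. It gives the time, the measured TCP pose, the force and the opening at its end, in the units of the state.
- readout.state(): the state, without advancing time (a new reading comes with each control period).
- cams.grab_frame(name): name is "scene" or "top" or "wrist"; returns a dict with "image" (420x560x3 uint8, red, green, blue), "mtx" (3x3 intrinsics, pixels), "R" (3x3) and "t" (3): a world point X has camera coordinates R X + t; the wrist camera has in their place "mount" (4x4, takes a point from camera to tool coordinates, whose origin is the TCP and whose axes are the tool frame's). Camera axes: x right, y down, z forward; pixel columns grow to the right and rows downward; lengths in m; the calibration is good to about 2 mm. A picture is of the moment at which its call begins: read the wrist's pose just before it. There is no depth.
- workorder.job_done(): hands the job in, once; it reports no verdict.
The state is a dict: "time": time; "joint_pos": joint angles; "joint_vel": joint speeds; "joint_efforts": joint torques, N m; "tool_pos": TCP position; "tool_rot": TCP orientation; "contact_force": force on the tool from outside, world axes, zero at the start; "ft_torque": the same for the moment, N m; "gripper_width": opening from 0.0 (shut) to 1.0 (fully open).
Only numpy, scipy, OpenCV 4.12 (cv2) and the standard library are available. Lean on these libraries where they do the work, as an engineer would, in place of code of your own. Each camera call takes 0.05 s, during which the arm holds its last target.

## Task

Pull the seed card by its red tab out from under the little shelf, all the way to its stop. Then squeeze the blue bag clip open, lift it off the tray rim and bring it down astride the middle of the card's top edge, jaws down with the card in the gap, so that I can tuck a seed packet in beside it. Finish while still holding it there, upright and squeezed wide open without touching the card; never press or pinch the card with it, and leave the rest of the bench as it is.

Things in the scene. Friction and masses are not known exactly. Their poses are not given: they have to be found in the camera images.
- guide: Fixed stand: a little wooden shelf (board 140 deep, 150 wide, top 124, underside 110 above the bench, on two 12 mm side walls) over an aluminium rail up to 22 high that runs out of it. Origin on the bench under the middle of the board's open front edge; the shelf extends 140 mm to +x, the rail 191 mm to -x. z up. Yaw varies.
- card_slider (a joint): How far the card's runner has been slid out along the guide's -x, m: starts at 0 to 0.02 (card under the shelf), 0.12 at the stop (fully out). It takes about 2 N to slide and stays where it is left.
- pull_tab (a point): Red upright pull tab on the runner, in front of the shelf: 22 mm along x (slide direction), 12 mm thick along y, top 76 and foot 20 above the bench. The point is at its middle, 60 above the bench (16 below its top). x and y as the guide's.
- card_top (a point): Middle of the top edge of the stiff upright white seed card, 95 above the bench: card 70 mm long along x (slide direction), 3 mm thick along y, standing in the runner, so that it moves with it. z up. Its centre is 105 mm behind the tab (+x of the guide), and at the stop 65 mm in front of the shelf's edge.
- clip_pin (a point): Blue peg-type bag clip, 52 g; point in the middle of its hinge pin, x along the pin, y across the jaws, z up to the tails. Both arms 34 mm wide along x. Clamped: black jaw ends 38 mm below the pin, flat tails to 49 mm above it, flaring to 56 mm over their outer faces at the top. Starts on the tray's rim, pin along the rim, 26 mm above it (76 above the bench). Squeeze the tails along y.
- clip_jaw_a (a joint): Opening angle of one jaw, rad: 0 on the rim, 0.35 fully open, -0.05 sprung shut. Fully open the tails are parallel and upright, 19 mm over their outer faces, 7 to 55 mm above the pin; the jaws gape 23 mm inside, 49 mm outside, 35 mm below the pin; the throat is free up to 5 mm under the pin.
- clip_jaw_b (a joint): Opening angle of the other jaw, the same; the two move together. The spring takes about 4 N at the tails to start, 8 N fully open; then it rests on its stop, so a firm squeeze is harmless.
- tray: Fixed grey hard-silicone plant tray, 160 (x) by 120 (y) by 50 mm high, walls 4 mm, low dividers 28 high. Origin under its centre, z up. The clip sits on the wall at its -x side (facing the robot). Yaw varies.
- watering_can: Bystander: green plastic watering can, body 132 across, 130 high, spout to its -y up to 180 high, 185 from the origin; handle to +y. Origin under its body.
- pot: Bystander: terracotta pot, 100 across, 90 high. Origin under its centre.
- trowel: Bystander: steel trowel with wooden handle, 290 long along x (handle 145 to -x, blade to +x), up to 27 high. Origin on the bench.
- feed_bottle: Bystander: brown bottle with white cap, 64 across, 130 high. Origin under its centre.
- saucers: Bystander: terracotta saucer, 110 across, 30 high. Origin under its centre.
- brush: Bystander: hand brush lying along its x. Origin under it.
There are look-alikes about, which are no part of the job. What is meant by the part that bears clip_pin is not orange, and is the smaller of those in its own colour.

How it is judged:
On the way, in this order (a step that is already met when the one before it is completed fails the run):
1. the card is pulled out to its stop while the clip still sits on the tray rim (value of joint card_slider above 0.112 m and distance of clip_pin from where it was at the start of the episode below 0.02 m), for 0.2 s.
2. the clip is squeezed open and lifted clear of the tray rim in the fingers (height (world z) of clip_pin above 0.1 m and value of joint clip_jaw_a above 0.2 rad and contact force between clip and the fingers above 2 N), for 0.2 s.
At the end, for the whole second after the job is handed in: Card within 8 mm of its stop; clip in the fingers, at rest, upright and in line with the card (0.2 rad), open 0.25 rad or more, its pin within 20 mm of the card's middle along the edge, 7 mm of its plane, 7 to 27 mm above its edge; card untouched (value of joint card_slider above 0.112 m and value of joint each of clip_jaw_a, clip_jaw_b above 0.25 rad and x of clip_pin in the frame of card_top between -0.02 and 0.02 m and y of clip_pin in the frame of card_top between -0.007 and 0.007 m and z of clip_pin in the frame of card_top between 0.007 and 0.027 m and angle between the x axis of clip_pin and the x axis of card_top, either way round below 0.2 rad and angle between clip_pin's own z axis and vertical below 0.2 rad and contact force between clip and card_slider below 0.3 N and contact force between clip and the fingers above 2 N and linear speed of clip below 0.02 m/s); the arm keeps its last pose, push and grip.
It fails at once if the clip presses or pinches the card (contact force between clip and card_slider above 4 N).
It fails at once if a bystander is shifted more than 30 mm (distance of any of watering_can, pot, trowel, feed_bottle, saucers, brush from where it was at the start of the episode above 0.03 m).
It also fails if it takes over 56 s, if anything falls off the work surface, if the arm or the gripper's body presses on something with over 40 N, if the wrist force passes 120 N, or if a joint passes its speed limit or range.

## Working session

There is one attempt and no reset: what is moved stays moved. The work goes in short steps, Python scripts to look and compute and a tool call to move; the robot and the scene stay as the last step left them, time stands still between calls to the robot, and variables do not carry over. Pictures are saved under pics/ and viewed, and the job is handed in when it is done.

Besides the shell and the picture viewer there is one more tool, called after "Emit:" by a JSON object that holds its "op" and its "data", one argument or row to a line. play_rows: Moves the arm, as the interface text tells. Its arguments: {"type":"object","properties":{"slide":{"type":"array","items":{"type":"array","items":{"type":"number"}}},"yaw":{"type":"array","items":{"type":"number"}},"grip":{"type":"array","items":{"type":"number"}}},"required":["slide","yaw","grip"]}

```bash
ls; mkdir -p pics; python3 - <<'E'
from plant import readout, cams, workorder, manip
import cv2
print(readout.state())
print([ (k,getattr(manip,k)) for k in dir(manip) if not k.startswith('_')])
for n in ("scene","top","wrist"):
    f=cams.grab_frame(n); cv2.imwrite(f"pics/{n}0.png",f["image"][:,:,::-1])
    print(n,{k:v for k,v in f.items() if k!="image"})
E
```

```text
pics
{'time': 0.0, 'joint_pos': array([ 1.20197548e+00,  5.33509933e-02,  1.61429954e+00, -5.57728139e-06,
        1.47597438e+00, -1.19018131e-01]), 'joint_vel': array([-0.0015805 , -0.00016314, -0.0011065 , -0.00084767, -0.00144303,
       -0.00230459]), 'joint_efforts': array([-2.35496473e-04, -3.93695605e+01, -3.70167160e+01, -2.11681827e-04,
        6.94980263e-03, -9.62461087e-06]), 'tool_pos': array([0.15430354, 0.60503756, 0.24106331]), 'tool_rot': array([-0.70090033,  0.70229577, -0.08826053,  0.08791729]), 'contact_force': array([-0.03488275,  0.23874182, -0.96825861]), 'ft_torque': array([-0.0168271 , -0.00630838, -0.02202782]), 'gripper_width': 0.9973805448821097}
[('IKError', <class 'plant.IKError'>), ('finger_overhang', 0.011)]
scene {'mtx': array([[444.39608306,   0.        , 279.63819978],
       [  0.        , 444.39608306, 194.48111653],
       [  0.        ,   0.        ,   1.        ]]), 'R': array([[ 0.24785109,  0.96864374, -0.01729576],
       [ 0.6242911 , -0.17334104, -0.76171747],
       [-0.74083093,  0.17799492, -0.64767843]]), 't': array([-0.11845075, -0.
[... 212 characters left out ...]
6818, -0.99988241, -0.00971171],
       [-0.99644965,  0.01263591, -0.08323715],
       [ 0.08335007,  0.00868936, -0.99648244]]), 't': array([0.01390849, 0.48657658, 1.2995753 ])}
wrist {'mtx': array([[317.02351755,   0.        , 274.72311155],
       [  0.        , 317.02351755, 208.84168237],
       [  0.        ,   0.        ,   1.        ]]), 'mount': array([[-8.04965990e-04,  9.60075734e-01,  2.79739053e-01,
        -6.99657861e-02],
       [ 1.11048704e-03, -2.79738113e-01,  9.60075703e-01,
        -1.31480746e-01],
       [ 9.99999059e-01,  1.08347488e-03, -8.40971993e-04,
        -2.52627975e-04],
       [ 0.00000000e+00,  0.00000000e+00,  0.00000000e+00,
         1.00000000e+00]])}
```

View pics/scene0.png

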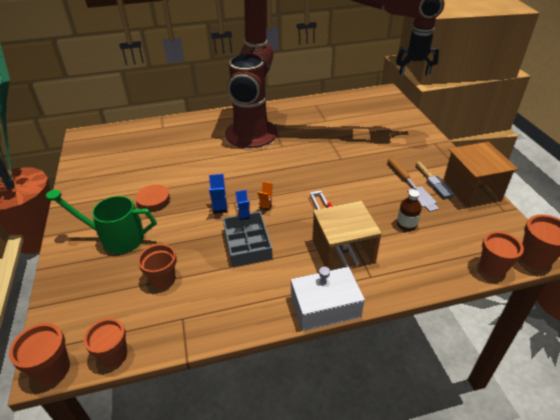

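View pics/top0.png

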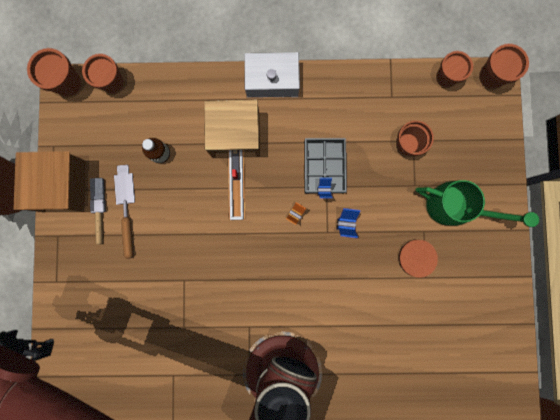

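View pics/wrist0.png

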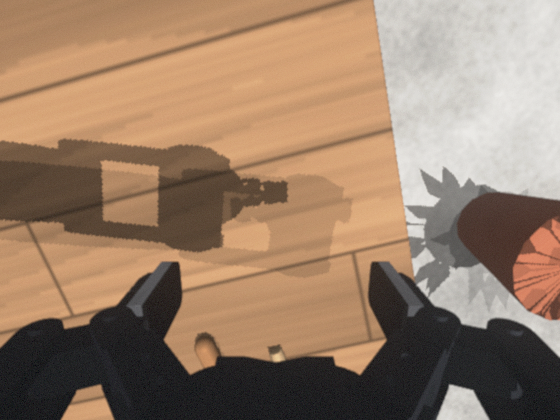

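Candidates for the clip in the top view are small blue at (326,187) on the tray's near rim, large blue at (348,222) on the bench, and orange at (296,213). The small blue one on the rim fits the description. I'll confirm it in enlarged crops.

```bash
python3 - <<'E'
import cv2
a=cv2.imread("pics/top0.png"); b=cv2.imread("pics/scene0.png")
cv2.imwrite("pics/c1.png",cv2.resize(a[90:230,190:370],None,fx=4.4,fy=4.2,interpolation=cv2.INTER_CUBIC)[:600])
cv2.imwrite("pics/c2.png",cv2.resize(b[165:275,200:390],None,fx=4.2,fy=4.2,interpolation=cv2.INTER_CUBIC))
E
```

```text
(no output)
```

View pics/c1.png

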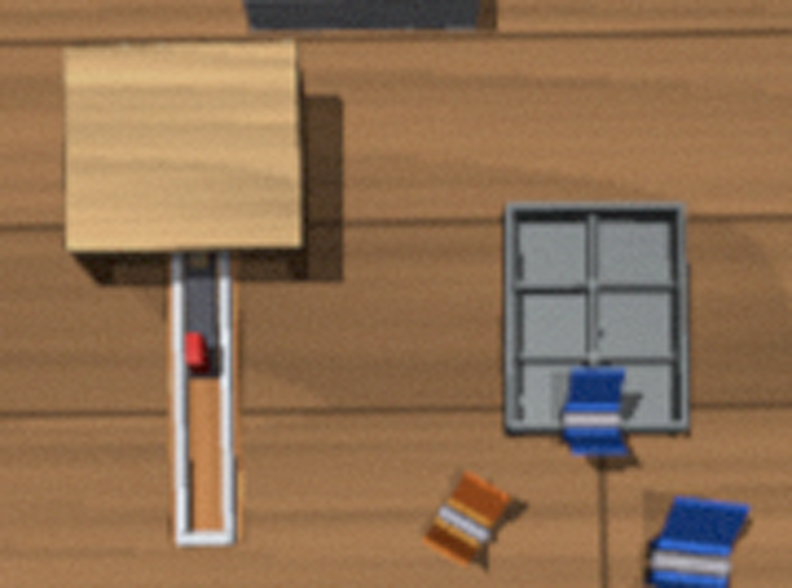

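View pics/c2.png

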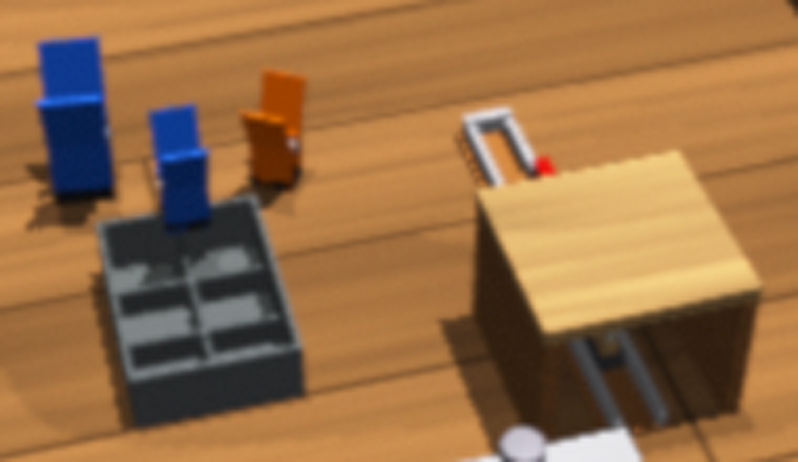

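```bash
cat > h.py <<'E'
import numpy as np, cv2
from plant import readout, cams
from scipy.spatial.transform import Rotation as Ro
def ray(f,u,v):
    return f["R"].T@np.linalg.solve(f["mtx"],[u,v,1.]), -f["R"].T@f["t"]
def at_z(f,u,v,z):
    d,c=ray(f,u,v); return c+d*(z-c[2])/d[2]
def tri(obs):
    A=0;b=0
    for f,u,v in obs:
        d,c=ray(f,u,v); d=d/np.linalg.norm(d); P=np.eye(3)-np.outer(d,d); A=A+P; b=b+P@c
    return np.linalg.solve(A,b)
def proj(f,X):
    p=f["mtx"]@(f["R"]@np.asarray(X)+f["t"]); return p[:2]/p[2]
def pose():
    s=readout.state(); q=s["tool_rot"]; return s, Ro.from_quat([q[1],q[2],q[3],q[0]]).as_matrix(), s["tool_pos"]
def wrist():
    s,R,p=pose(); f=cams.grab_frame("wrist"); M=f["mount"]
    Rc=R@M[:3,:3]; tc=R@M[:3,3]+p
    return dict(image=f["image"],mtx=f["mtx"],R=Rc.T,t=-Rc.T@tc)
E
python3 - <<'E'
from h import *
np.set_printoptions(precision=4,suppress=True)
f=cams.grab_frame("top"); g=cams.grab_frame("scene")
c=lambda u,v:(190+(u-2)/4.4,90+(v-2)/4.2)
d=lambda u,v:(200+(u-2)/4.2,165+(v-2)/4.2)
for n,p,z in [("rail near L",(177,545),.022),("rail near R",(236,545),.022),("rail far L",(173,255),.022),("rail far R",(230,255),.022),
 ("shelf fl",(66,250),.124),("shelf fr",(303,247),.124),("shelf bl",(64,44),.124),("shelf br",(296,40),.124),("tab top n",(197,371),.076),("tab top f",(195,333),.076),("tab",(195,352),.076),
 ("pin",(592,421),.076),("tray nl",(504,432),.05),("tray nr",(689,432),.05),("tray fl",(506,203),.05),("tray fr",(686,204),.05),
 ("tail far L",(570,370),.122),("tail far R",(625,370),.122),("tail near L",(570,452),.122),("tail near R",(628,452),.122),
 ("big pin",(690,568),.1),("orange",(464,520),.05)]:
    print(n,at_z(f,*c(*p),z))
for n,p in [("tail near top L",(150,112)),("tail near top R",(195,106)),("tail far top L",(160,158)),("tail far top R",(207,151))]:
    print(n,at_z(g,*d(*p),.125))
s,R,p=pose();print(R)
E
```

```text
rail near L [0.4484 0.1486 0.022 ]
rail near R [0.4479 0.1085 0.022 ]
rail far L [0.6575 0.1507 0.022 ]
rail far R [0.6569 0.1115 0.022 ]
shelf fl [0.64   0.2067 0.124 ]
shelf fr [0.6399 0.0562 0.124 ]
shelf bl [0.7803 0.2082 0.124 ]
shelf br [0.7808 0.0595 0.124 ]
tab top n [0.5649 0.1288 0.076 ]
tab top f [0.5913 0.13   0.076 ]
tab [0.5781 0.1301 0.076 ]
pin [ 0.527  -0.1291  0.076 ]
tray nl [ 0.5231 -0.073   0.05  ]
tray nr [ 0.5215 -0.196   0.05  ]
tray fl [ 0.6856 -0.0771  0.05  ]
tray fr [ 0.6831 -0.1981  0.05  ]
tail far L [ 0.5556 -0.1114  0.122 ]
tail far R [ 0.5551 -0.146   0.122 ]
tail near L [ 0.5012 -0.1103  0.122 ]
tail near R [ 0.5007 -0.1467  0.122 ]
big pin [ 0.4248 -0.1869  0.1   ]
orange [ 0.4619 -0.0454  0.05  ]
tail near top L [ 0.502 -0.143  0.125]
tail near top R [ 0.5041 -0.1103  0.125 ]
tail far top L [ 0.5536 -0.145   0.125 ]
tail far top R [ 0.5551 -0.1117  0.125 ]
[[ 0.969  -0.0004  0.2472]
 [-0.2472 -0.001   0.969 ]
 [-0.0001 -1.     -0.001 ]]
```

The top and scene views agree. The guide origin is at about (0.640, 0.131) with yaw near 0.012. The tab is at (0.579, 0.130). The clip pin is at (0.528, -0.128), and its 35 mm tail width matches the small blue clip. The orange clip and the large blue one are ruled out. Next I align the tool and go above the tab.

Emit:
{"op": "play_rows", "data": {
  "slide": [
    [0,0,0],
    [0,0,0],
    [4,0,-4],
    [4,0,-4],
    [4,0,-4],
    [4,0,-4],
    [4,0,-4],
    [4,0,-4],
    [4,0,-4],
    [4,0,-4],
    [4,0,-4],
    [0,0,0]
  ],
  "yaw": [-7.5,-7.5,0,0,0,0,0,0,0,0,0,0],
  "grip": [-1,-1,-1,-1,-1,-1,-1,-1,-1,-1,-1,-1]
}}

```text
time: 1.45
tool_pos: [0.4798, 0.2872, 0.2422]
tool_rot: [-0.707, 0.708, 0.002, -0.001]
contact_force: [-0.2, 0.7, -0.0]
gripper_width: 0.997
```

```bash
python3 - <<'E'
from h import *
np.set_printoptions(precision=4,suppress=True)
s,R,p=pose();print(s["time"],p,R,s["joint_pos"])
E
```

```text
1.45 [0.4798 0.2872 0.2422] [[ 1.      0.0011 -0.005 ]
 [ 0.005  -0.0015  1.    ]
 [ 0.0011 -1.     -0.0015]] [ 0.4071 -0.1042  1.767  -0.0018  1.4783 -1.1684]
```

Emit:
{"op": "play_rows", "data": {
  "slide": [
    [2.5,0,-4],
    [2.5,0,-4],
    [2.5,0,-4],
    [2.4,0,-3.75],
    [0,0,0],
    [0,0,0]
  ],
  "yaw": [0,0,0,-0.4,0,0],
  "grip": [-1,-1,-1,-1,-1,-1]
}}

```text
time: 2.05
tool_pos: [0.5773, 0.1348, 0.2419]
tool_rot: [0.707, -0.707, -0.006, 0.007]
contact_force: [0.3, 0.7, -0.5]
gripper_width: 1.003
```

```bash
python3 - <<'E'
from h import *
np.set_printoptions(precision=4,suppress=True)
s,R,p=pose();print(s["time"],p,R)
w=wrist();cv2.imwrite("pics/w1.png",w["image"][:,:,::-1])
print(proj(w,[.579,.130,.076]))
E
```

```text
2.05 [0.5773 0.1348 0.2419] [[ 0.9998 -0.0011 -0.0176]
 [ 0.0176  0.0005  0.9998]
 [-0.001  -1.      0.0006]]
[270.407 194.243]
```

View pics/w1.png

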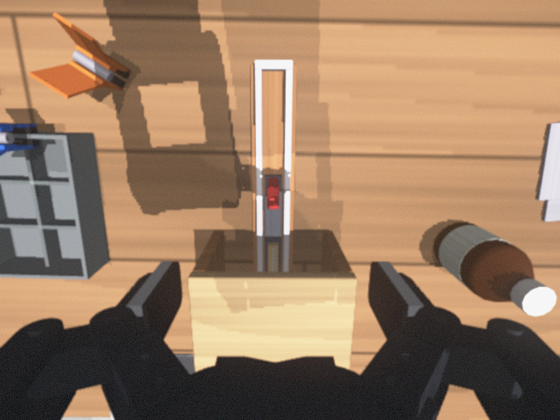

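The tab is at (273,195) in the wrist view, against a predicted (270,194), which agrees within 2 mm. I'm going down.

Emit:
{"op": "play_rows", "data": {
  "slide": [
    [0.1,3,-0.4],
    [0,4,0],
    [0,4,0],
    [0,4,0],
    [0,3.5,0],
    [0,0,0],
    [0,0,0],
    [0,0,0]
  ],
  "yaw": [0,0,0,0,0,0,0,0],
  "grip": [-1,-1,-1,-1,-1,-1,-1,-1]
}}

```text
time: 2.9
tool_pos: [0.5802, 0.132, 0.0603]
tool_rot: [0.707, -0.707, -0.009, 0.005]
contact_force: [1.2, -0.6, -0.3]
gripper_width: 1.002
```

Emit:
{"op": "play_rows", "data": {
  "slide": [
    [0,0,0],
    [0,0,0],
    [0,0,0],
    [0,0,0],
    [0,0,0],
    [0,0,0],
    [0,0,0],
    [0,0,0],
    [0,0,0],
    [0,0,0]
  ],
  "yaw": [0,0,0,0,0,0,0,0,0,0],
  "grip": [1,1,1,1,1,1,1,1,1,1]
}}

```text
time: 3.9
tool_pos: [0.5785, 0.1327, 0.0577]
tool_rot: [0.708, -0.706, -0.007, 0.006]
contact_force: [0.2, 6.3, 2.4]
gripper_width: 0.13
```

```bash
python3 - <<'E'
from h import *
np.set_printoptions(precision=4,suppress=True)
s,R,p=pose();print(s["time"],p,R[:,0],s["gripper_width"]*85)
w=wrist();cv2.imwrite("pics/w2.png",w["image"][:,:,::-1])
E
```

```text
3.9 [0.5785 0.1327 0.0577] [0.9998 0.0184 0.0004] 11.057606350049612
```

View pics/w2.png

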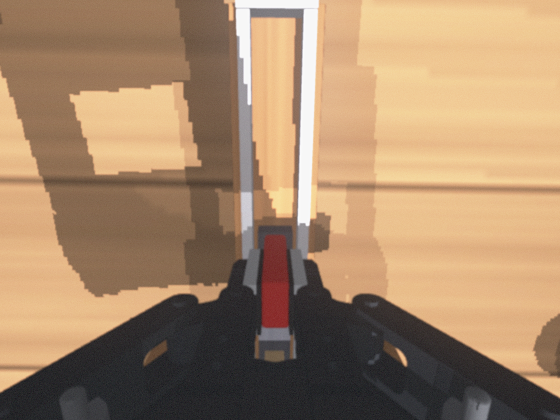

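The tab is held at 11 mm opening. Now I pull it out.

Emit:
{"op": "play_rows", "data": {
  "slide": [
    [-0.7,0,-0.1],
    [-1,0,0],
    [-1,0,0],
    [-1,0,0],
    [-1,0,0],
    [-1,0,0],
    [-1,0,0],
    [-1,0,0],
    [-1,0,0],
    [-1,0,0],
    [-0.7,0,0],
    [0,0,0]
  ],
  "yaw": [0,0,0,0,0,0,0,0,0,0,0,0],
  "grip": [1,1,1,1,1,1,1,1,1,1,1,1]
}}

```text
time: 5.15
tool_pos: [0.4738, 0.1313, 0.0577]
tool_rot: [0.71, -0.704, -0.006, 0.006]
contact_force: [-2.2, 14.5, 0.5]
gripper_width: 0.126
```

Emit:
{"op": "play_rows", "data": {
  "slide": [
    [-0.3,0,0],
    [-0.3,0,0],
    [0,0,0],
    [0,0,0]
  ],
  "yaw": [0,0,0,0],
  "grip": [1,1,1,1]
}}

```text
time: 5.55
tool_pos: [0.4683, 0.1313, 0.0577]
tool_rot: [0.71, -0.704, -0.006, 0.006]
contact_force: [-0.9, 14.6, 0.5]
gripper_width: 0.129
```

Emit:
{"op": "play_rows", "data": {
  "slide": [
    [-0.2,0,0],
    [0,0,0],
    [0,0,0]
  ],
  "yaw": [0,0,0],
  "grip": [1,1,1]
}}

```text
time: 5.85
tool_pos: [0.4681, 0.1313, 0.0577]
tool_rot: [0.71, -0.704, -0.008, 0.004]
contact_force: [8.8, 15.4, -7.2]
gripper_width: 0.13
```

Emit:
{"op": "play_rows", "data": {
  "slide": [
    [-0.2,0,0],
    [0,0,0],
    [0,0,0]
  ],
  "yaw": [0,0,0],
  "grip": [1,1,1]
}}

```text
time: 6.15
tool_pos: [0.4681, 0.1313, 0.0578]
tool_rot: [0.71, -0.704, -0.01, 0.002]
contact_force: [16.1, 17.4, -14.5]
gripper_width: 0.13
```

It has hit the stop: x stays at 0.468 while the force rises. I'll relieve it, release and rise.

Emit:
{"op": "play_rows", "data": {
  "slide": [
    [0.25,0,0],
    [0,0,0],
    [0,0,0],
    [0,0,0],
    [0,0,0],
    [0,0,0],
    [0,0,0],
    [0,-3,0],
    [0,-4,0],
    [0,-5,0],
    [0,-3,0],
    [0,0,0]
  ],
  "yaw": [0,0,0,0,0,0,0,0,0,0,0,0],
  "grip": [1,-1,-1,-1,-1,-1,-1,-1,-1,-1,-1,-1]
}}

```text
time: 7.35
tool_pos: [0.4702, 0.1282, 0.2139]
tool_rot: [0.707, -0.707, -0.011, 0.003]
contact_force: [-0.3, 0.4, 0.0]
gripper_width: 1.002
```

```bash
python3 - <<'E'
from h import *
np.set_printoptions(precision=4,suppress=True)
s,R,p=pose();print(s["time"],p,R,s["gripper_width"]*85)
w=wrist();cv2.imwrite("pics/w3.png",w["image"][:,:,::-1])
f=cams.grab_frame("top");cv2.imwrite("pics/t3.png",cv2.resize(f["image"][90:230,190:370,::-1],None,fx=4,fy=4,interpolation=cv2.INTER_CUBIC))
g=cams.grab_frame("scene");cv2.imwrite("pics/s3.png",cv2.resize(g["image"][150:275,200:390,::-1],None,fx=4,fy=4,interpolation=cv2.INTER_CUBIC))
for X in [(.575,.1305,.095),(.54,.130,.095),(.61,.131,.095),(.47,.1295,.076)]: print(X,(proj(w,X)), (proj(f,X)-[190,90])*4+1.5,(proj(g,X)-[200,150])*4+1.5)
E
```

```text
7.35 [0.4702 0.1282 0.2139] [[ 0.9998  0.0114 -0.019 ]
 [ 0.019   0.0013  0.9998]
 [ 0.0114 -0.9999  0.001 ]] 85.1367639768079
(0.575, 0.1305, 0.095) [275.6916 314.1925] [173.546  334.9964] [514.2097 193.817 ]
(0.54, 0.13, 0.095) [275.9444 280.0732] [174.4283 383.8601] [498.8699 165.6856]
(0.61, 0.131, 0.095) [275.4559 346.0012] [172.6679 286.3598] [530.1425 223.036 ]
(0.47, 0.1295, 0.076) [276.9637 197.8586] [178.3452 484.2371] [469.5585 130.6285]
```

View pics/w3.png

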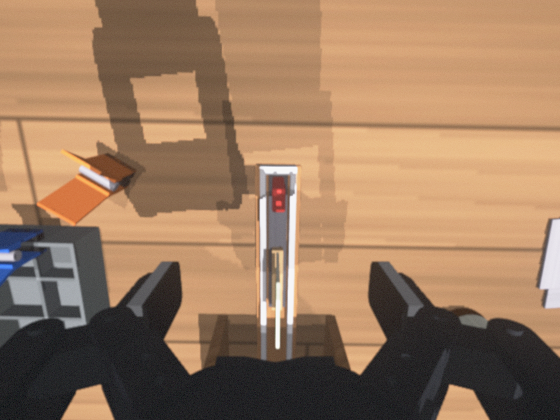

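View pics/t3.png

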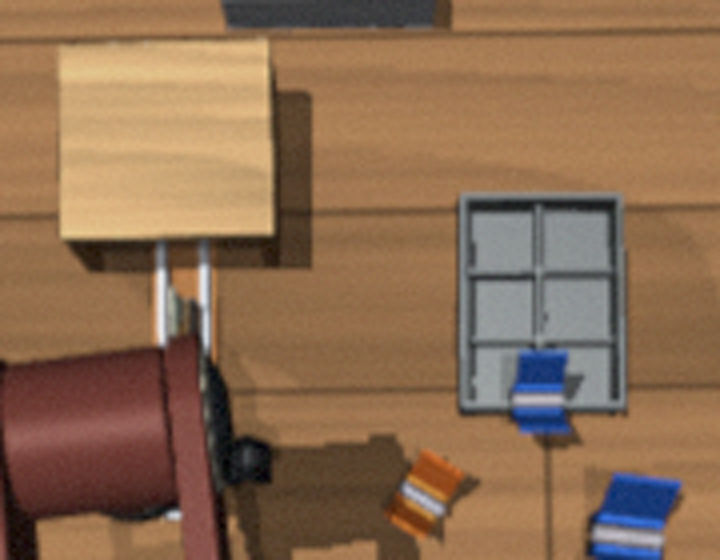

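View pics/s3.png

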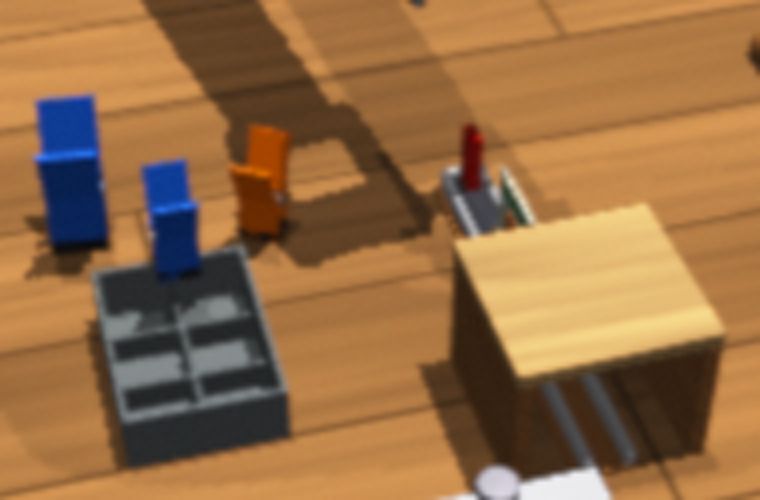

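Emit:
{"op": "play_rows", "data": {
  "slide": [
    [0,-1,0],
    [0,-1,0],
    [0,-1,0],
    [0,0,0],
    [0,0,0],
    [0,0,0],
    [0,0,0],
    [0,0,0],
    [0,0,0],
    [0,0,0],
    [0,0,0],
    [0,0,0]
  ],
  "yaw": [8.4,8.4,8.4,8.4,8.4,8.4,8.4,8.4,8.4,8.4,8.0,0],
  "grip": [-1,-1,-1,-1,-1,-1,-1,-1,-1,-1,-1,-1]
}}

```text
time: 8.7
tool_pos: [0.4659, 0.1277, 0.2347]
tool_rot: [0.495, -0.497, 0.505, -0.503]
contact_force: [-0.6, 0.1, 0.1]
gripper_width: 0.998
```

```bash
python3 - <<'E'
from h import *
np.set_printoptions(precision=4,suppress=True)
s,R,p=pose();print(s["time"],p,R,s["joint_pos"])
E
```

```text
8.7 [0.4659 0.1277 0.2347] [[-0.0157 -0.0045  0.9999]
 [-0.9999 -0.0006 -0.0157]
 [ 0.0006 -1.     -0.0044]] [ 0.1133 -0.29    1.9396 -0.      1.4965  0.129 ]
```

Emit:
{"op": "play_rows", "data": {
  "slide": [
    [4,0,1],
    [4,0,1],
    [4,0,1],
    [4,0,1],
    [4,0,1],
    [4,0,1],
    [1.5,0,0.6],
    [0,0,0],
    [0,0,0]
  ],
  "yaw": [0,0,0,0,0,0,0,0,0],
  "grip": [-1,-1,-1,-1,-1,-1,-1,-1,-1]
}}

```text
time: 9.6
tool_pos: [0.5285, -0.1274, 0.2362]
tool_rot: [0.496, -0.496, 0.504, -0.503]
contact_force: [0.5, 0.8, 0.7]
gripper_width: 1.003
```

```bash
python3 - <<'E'
from h import *
np.set_printoptions(precision=4,suppress=True)
s,R,p=pose();print(s["time"],p,R)
w=wrist();cv2.imwrite("pics/w4.png",w["image"][:,:,::-1])
f=cams.grab_frame("top");cv2.imwrite("pics/t4.png",cv2.resize(f["image"][110:230,200:350,::-1],None,fx=5,fy=5,interpolation=cv2.INTER_CUBIC))
for X in [(.502,-.111,.125),(.502,-.146,.125),(.555,-.111,.125),(.555,-.146,.125),(.528,-.128,.076)]: print(proj(w,X))
E
```

```text
9.6 [ 0.5285 -0.1274  0.2362] [[-0.0147 -0.002   0.9999]
 [-0.9999  0.0014 -0.0147]
 [-0.0014 -1.     -0.002 ]]
[239.6646 188.822 ]
[241.5881 230.8464]
[307.3495 187.9377]
[306.7083 230.0478]
[273.5363 194.6974]
```

View pics/w4.png

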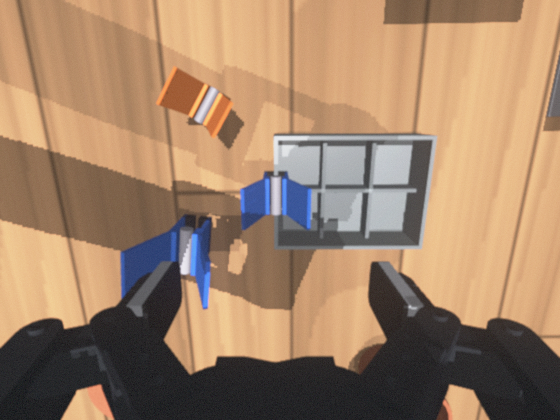

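View pics/t4.png

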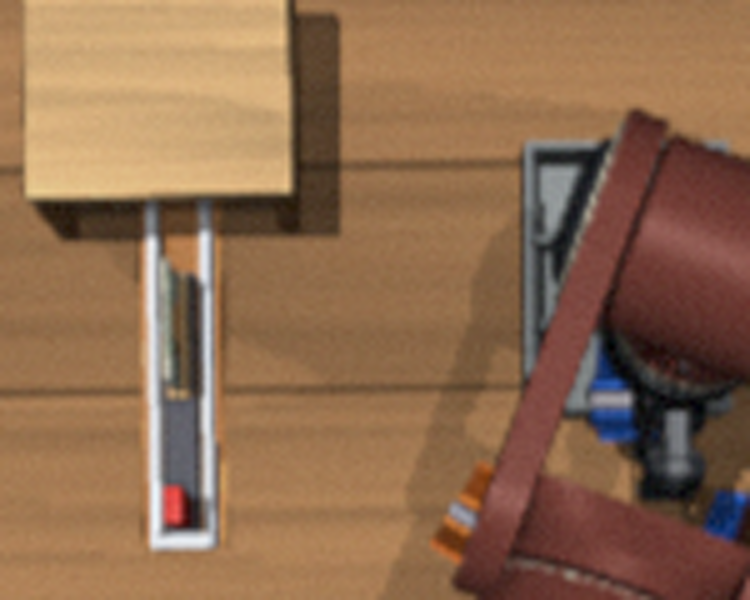

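```bash
python3 - <<'E'
from h import *
np.set_printoptions(precision=4,suppress=True)
w=wrist();f=cams.grab_frame("top")
for u,v in [(208,305),(205,215),(210,272),(122,250),(276,195),(241,228),(311,229),(240,190),(311,188)]:
    print(u,v,[at_z(w,u,v,z)[:2] for z in (.076,.125,.15)])
c=lambda u,v:(200+(u-2)/5,110+(v-2)/5)
# card/rail: rail edges and card in top crop
for n,p,z in [("near L",(151,548),.022),("near R",(216,548),.022),("far L",(147,205),.022),("far R",(209,205),.022),("card far",(165,258),.095),("card near",(172,395),.095),("tab n",(176,527),.076),("tab f",(174,487),.076)]: print(n,at_z(f,*c(*p),z))
E
```

```text
208 305 [array([ 0.4576, -0.2463]), array([ 0.4698, -0.2144]), array([ 0.4761, -0.1982])]
205 215 [array([ 0.4618, -0.147 ]), array([ 0.4733, -0.1318]), array([ 0.4792, -0.124 ])]
210 272 [array([ 0.4624, -0.2079]), array([ 0.4738, -0.1825]), array([ 0.4797, -0.1695])]
122 250 [array([ 0.3761, -0.1825]), array([ 0.402 , -0.1614]), array([ 0.4153, -0.1506])]
276 195 [array([ 0.5306, -0.1279]), array([ 0.5306, -0.1159]), array([ 0.5306, -0.1098])]
241 228 [array([ 0.496 , -0.1607]), array([ 0.5018, -0.1432]), array([ 0.5048, -0.1343])]
311 229 [array([ 0.5645, -0.1626]), array([ 0.5588, -0.1448]), array([ 0.5559, -0.1357])]
240 190 [array([ 0.4967, -0.1227]), array([ 0.5024, -0.1115]), array([ 0.5053, -0.1059])]
311 188 [array([ 0.5637, -0.1216]), array([ 0.5581, -0.1106]), array([ 0.5553, -0.1051])]
near L [0.4487 0.1485 0.022 ]
near R [0.4482 0.1096 0.022 ]
far L [0.6564 0.1503 0.022 ]
far R [0.6559 0.1128 0.022 ]
card far [0.6101 0.1315 0.095 ]
card near [0.5314 0.1279 0.095 ]
tab n [0.4576 0.1279 0.076 ]
tab f [0.4806 0.1289 0.076 ]
```

Only the small blue clip sits on the rim. It appears at (276,195) in the wrist view, with tails at 241 and 311, so its centre is at x=0.530, y=-0.128. I'm descending around its tails.

Emit:
{"op": "play_rows", "data": {
  "slide": [
    [0,3,0.15],
    [0,3,0],
    [0,3,0],
    [0,2,0],
    [0,1.8,0],
    [0,0,0],
    [0,0,0],
    [0,0,0]
  ],
  "yaw": [0,0,0,0,0,0,0,0],
  "grip": [-1,-1,-1,-1,-1,-1,-1,-1]
}}

```text
time: 10.6
tool_pos: [0.5314, -0.1282, 0.111]
tool_rot: [-0.497, 0.496, -0.503, 0.505]
contact_force: [0.5, 0.7, -1.6]
gripper_width: 0.998
```

```bash
python3 - <<'E'
from h import *
np.set_printoptions(precision=4,suppress=True)
s,R,p=pose();print(s["time"],p,R)
w=wrist();cv2.imwrite("pics/w5.png",w["image"][:,:,::-1])
g=cams.grab_frame("scene");cv2.imwrite("pics/s5.png",cv2.resize(g["image"][130:270,190:340,::-1],None,fx=4.2,fy=4.2,interpolation=cv2.INTER_CUBIC))
E
```

```text
10.6 [ 0.5314 -0.1282  0.111 ] [[-0.0152  0.0025  0.9999]
 [-0.9999 -0.001  -0.0152]
 [ 0.0009 -1.      0.0025]]
```

View pics/w5.png

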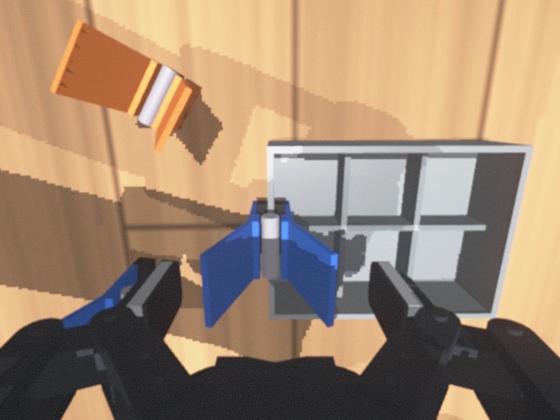

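View pics/s5.png

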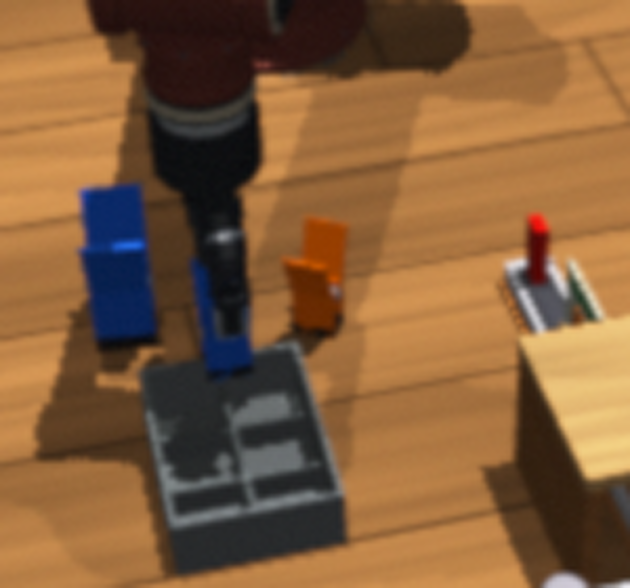

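The tails are centred at column 270 against 275 for the fingers, so I nudge 1.5 mm and then squeeze.

Emit:
{"op": "play_rows", "data": {
  "slide": [
    [0,0.2,-0.2],
    [0,0,0],
    [0,0,0],
    [0,0,0],
    [0,0,0],
    [0,0,0],
    [0,0,0],
    [0,0,0],
    [0,0,0],
    [0,0,0],
    [0,0,0],
    [0,0,0]
  ],
  "yaw": [0,0,0,0,0,0,0,0,0,0,0,0],
  "grip": [-1,-1,1,1,1,1,1,1,1,1,1,1]
}}

```text
time: 11.9
tool_pos: [0.5284, -0.1282, 0.1073]
tool_rot: [-0.496, 0.496, -0.504, 0.504]
contact_force: [-0.1, 0.5, -0.2]
gripper_width: 0.174
```

```bash
python3 - <<'E'
from h import *
np.set_printoptions(precision=4,suppress=True)
s,R,p=pose();print(s["time"],p,s["gripper_width"]*85,s["contact_force"])
w=wrist();cv2.imwrite("pics/w6.png",w["image"][:,:,::-1])
E
```

```text
11.9 [ 0.5284 -0.1282  0.1073] 14.8093428989468 [-0.1069  0.4543 -0.1526]
```

View pics/w6.png

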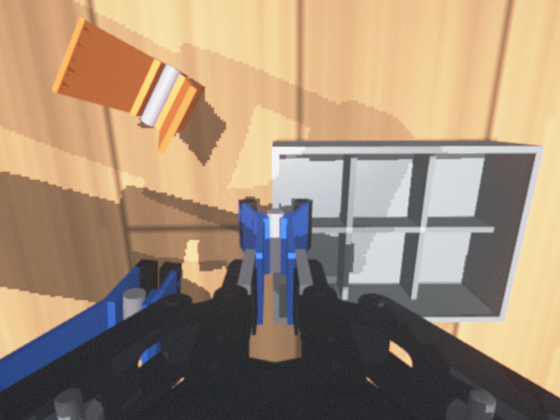

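The jaws are open and centred. Now I lift.

Emit:
{"op": "play_rows", "data": {
  "slide": [
    [0,-0.5,0],
    [0,-1,0],
    [0,-2,0],
    [0,-3,0],
    [0,-3,0],
    [0,-3,0],
    [0,-2.5,0],
    [0,0,0],
    [0,0,0],
    [0,0,0],
    [0,0,0]
  ],
  "yaw": [0,0,0,0,0,0,0,0,0,0,0],
  "grip": [1,1,1,1,1,1,1,1,1,1,1]
}}

```text
time: 13.05
tool_pos: [0.5275, -0.1279, 0.2553]
tool_rot: [0.495, -0.496, 0.505, -0.503]
contact_force: [0.6, -0.5, -0.9]
gripper_width: 0.175
```

```bash
python3 - <<'E'
from h import *
np.set_printoptions(precision=4,suppress=True)
s,R,p=pose();print(s["time"],p,R,s["gripper_width"]*85,s["contact_force"])
w=wrist();cv2.imwrite("pics/w7.png",w["image"][:,:,::-1])
g=cams.grab_frame("scene");cv2.imwrite("pics/s7.png",cv2.resize(g["image"][110:250,190:340,::-1],None,fx=4.2,fy=4.2,interpolation=cv2.INTER_CUBIC))
print(proj(w,p+[0,0,-.0313]), proj(g,p+[0,0,-.031]))
E
```

```text
13.05 [ 0.5275 -0.1279  0.2553] [[-0.016  -0.0032  0.9999]
 [-0.9999  0.0012 -0.016 ]
 [-0.0011 -1.     -0.0032]] 14.85957062474504 [ 0.5853 -0.4829 -0.95  ]
[273.0535 248.5537] [239.1792 169.1531]
```

View pics/w7.png

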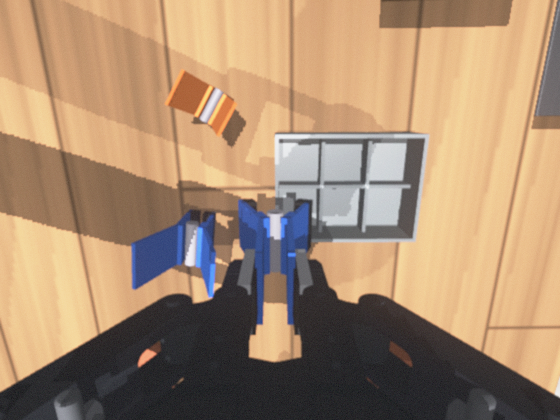

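View pics/s7.png

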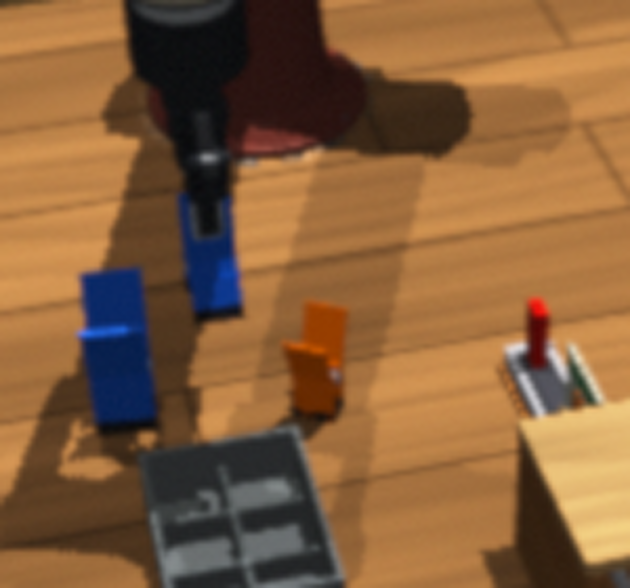

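```bash
python3 - <<'E'
from h import *
np.set_printoptions(precision=4,suppress=True)
s,R,p=pose()
w=wrist();g=cams.grab_frame("scene")
for dz in (.025,.031,.037):
  for tx in (-.017,.017): print(dz,tx,proj(w,p+R@[tx,dz,0]))
  # far jaw outer bottom: tool z +-.0245, y dz+.035
  print([ (proj(g,p+R@[tx,dz+.035,.0245])-[190,110])*4.2+1.6 for tx in (-.017,.017)])
  print([ (proj(g,p+R@[tx,dz-.055,.0095])-[190,110])*4.2+1.6 for tx in (-.017,.017)])
cv2.imwrite("pics/w7c.png",cv2.resize(w["image"][180:340,200:350,::-1],None,fx=3.7,fy=3.7,interpolation=cv2.INTER_CUBIC))
E
```

```text
0.025 -0.017 [272.7743 223.1803]
0.025 0.017 [272.8313 281.5877]
[array([241.9251, 300.8475]), array([192.5498, 308.8271])]
[array([228.9246, 179.9718]), array([177.5705, 187.7028])]
0.031 -0.017 [272.843  219.5738]
0.031 0.017 [272.8946 276.3089]
[array([242.4959, 307.6938]), array([193.2748, 315.6793])]
[array([229.5588, 187.4659]), array([178.3714, 195.2068])]
0.037 -0.017 [272.9073 216.2023]
0.037 0.017 [272.9539 271.3564]
[array([243.0633, 314.4984]), array([193.9954, 322.4896])]
[array([230.1889, 194.9126]), array([179.1671, 202.6631])]
```

View pics/w7c.png

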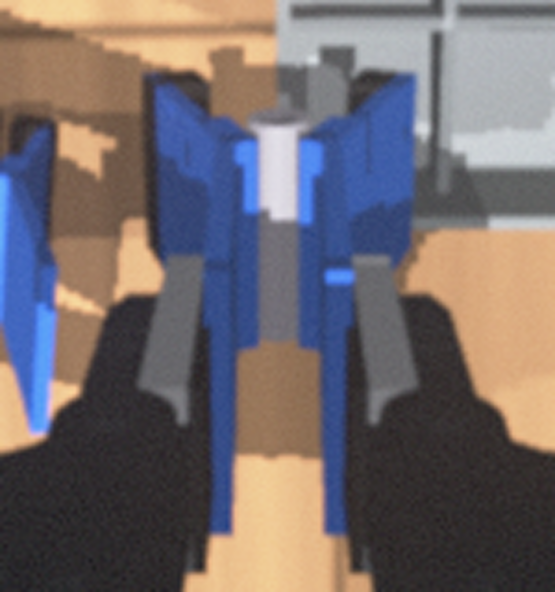

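The clip is held centred with the pin about 33 mm below the TCP. I turn back in line with the card.

Emit:
{"op": "play_rows", "data": {
  "slide": [
    [0,0,0],
    [0,0,0],
    [0,0,0],
    [0,0,0],
    [0,0,0],
    [0,0,0],
    [0,0,0],
    [0,0,0],
    [0,0,0],
    [0,0,0],
    [0,0,0],
    [0,0,0]
  ],
  "yaw": [-8,-8.4,-8.4,-8.4,-8.4,-8.4,-8.4,-8.4,-8.4,-8.4,-8.0,0],
  "grip": [1,1,1,1,1,1,1,1,1,1,1,1]
}}

```text
time: 14.45
tool_pos: [0.5283, -0.1282, 0.257]
tool_rot: [0.707, -0.707, -0.004, 0.004]
contact_force: [-1.2, 0.2, -1.3]
gripper_width: 0.177
```

Emit:
{"op": "play_rows", "data": {
  "slide": [
    [0.2,0,2],
    [0.5,0,3.5],
    [0.5,0,3.5],
    [0.5,0,3.5],
    [0.5,0,3.5],
    [0.5,0,3.5],
    [0.5,0,3],
    [0.5,0,2.5],
    [0.2,0,1],
    [0,0,0],
    [0,0,0]
  ],
  "yaw": [0,0,0,0,0,0,0,0,0,0,0],
  "grip": [1,1,1,1,1,1,1,1,1,1,1]
}}

```text
time: 15.55
tool_pos: [0.5642, 0.1315, 0.2571]
tool_rot: [-0.707, 0.707, 0.004, -0.004]
contact_force: [-0.2, -0.1, 0.3]
gripper_width: 0.178
```

```bash
python3 - <<'E'
from h import *
np.set_printoptions(precision=4,suppress=True)
s,R,p=pose();print(s["time"],p,R,s["gripper_width"]*85,s["contact_force"])
w=wrist();cv2.imwrite("pics/w8.png",w["image"][:,:,::-1])
for X in [(.54,.132,.095),(.61,.1327,.095),(.469,.1313,.076)]: print(proj(w,X))
E
```

```text
15.55 [0.5642 0.1315 0.2571] [[ 0.9999 -0.0004 -0.0107]
 [ 0.0107 -0.0007  0.9999]
 [-0.0004 -1.     -0.0007]] 15.122760576759445 [-0.208  -0.1314  0.3373]
[276.4979 167.9857]
[276.281  238.3302]
[276.6704  88.308 ]
```

View pics/w8.png

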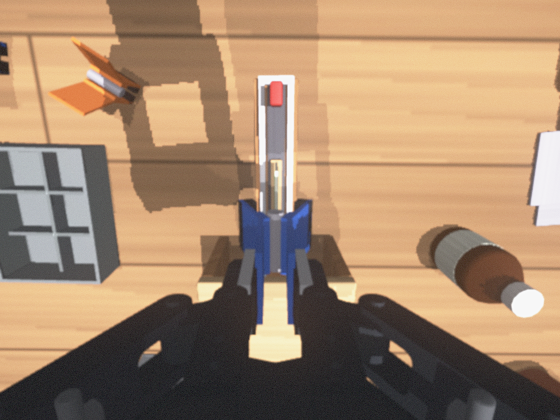

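```bash
python3 - <<'E'
from h import *
a=cv2.imread("pics/w8.png")[60:270,210:345]; b=cv2.imread("pics/w3.png")[150:360,210:345]
cv2.imwrite("pics/c8.png",cv2.resize(np.hstack([a,b]),None,fx=2.85,fy=2.85,interpolation=cv2.INTER_CUBIC))
E
```

```text
(no output)
```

View pics/c8.png

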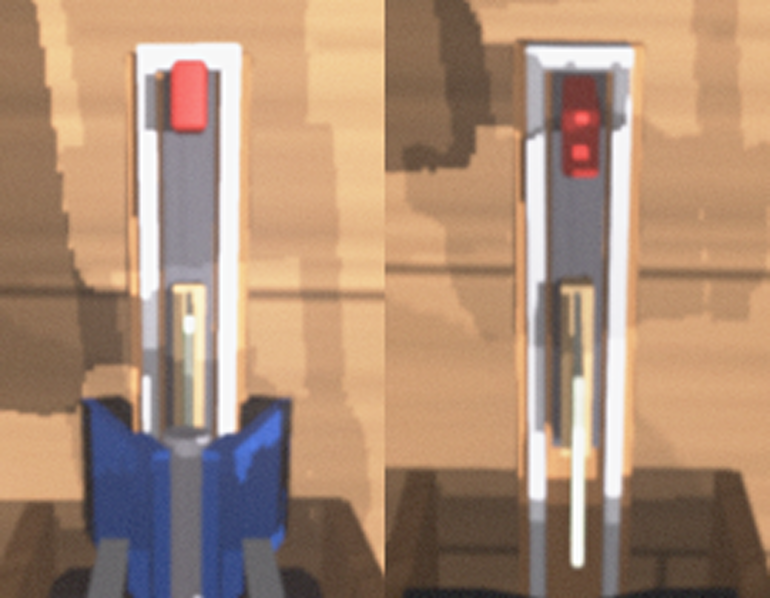

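The card top's near end is at (277,171) in the wrist view and in line with the clip, so y is good within about 1.5 mm. The card's middle is at x≈0.576. I approach to just above the card and check.

Emit:
{"op": "play_rows", "data": {
  "slide": [
    [0.6,0,0],
    [0.6,0,0],
    [0,2,0],
    [0,2,0],
    [0,2,0],
    [0,1.5,0],
    [0,0,0],
    [0,0,0],
    [0,0,0]
  ],
  "yaw": [0,0,0,0,0,0,0,0,0],
  "grip": [1,1,1,1,1,1,1,1,1]
}}

```text
time: 16.5
tool_pos: [0.5772, 0.1324, 0.1838]
tool_rot: [0.707, -0.707, -0.005, 0.003]
contact_force: [1.2, 1.0, 0.1]
gripper_width: 0.178
```

```bash
python3 - <<'E'
from h import *
np.set_printoptions(precision=4,suppress=True)
s,R,p=pose();print(s["time"],p,R,s["gripper_width"]*85,s["contact_force"])
w=wrist();g=cams.grab_frame("scene");f=cams.grab_frame("top")
a=cv2.resize(w["image"][120:320,200:350,::-1],None,fx=2.5,fy=2.5,interpolation=cv2.INTER_CUBIC)
b=cv2.resize(g["image"][130:230,270:370,::-1],None,fx=4,fy=4,interpolation=cv2.INTER_CUBIC)
cv2.imwrite("pics/w9.png",a);cv2.imwrite("pics/s9.png",b)
for X in [(.54,.131,.095),(.61,.132,.095)]: print((proj(w,X)-[200,120])*2.5+.75)
E
```

```text
16.5 [0.5772 0.1324 0.1838] [[ 0.9999  0.0024 -0.0118]
 [ 0.0118  0.0003  0.9999]
 [ 0.0024 -1.      0.0002]] 15.14730974050897 [1.1615 0.95   0.1183]
[186.6747 114.2932]
[187.1333 344.745 ]
```

View pics/w9.png

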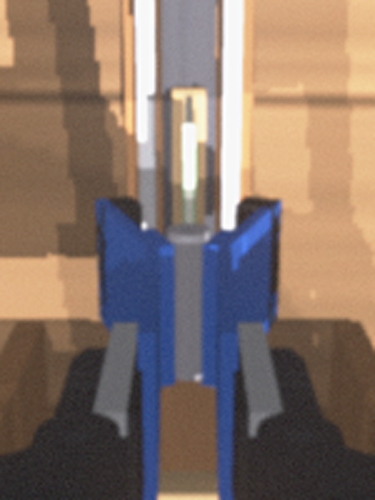

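View pics/s9.png

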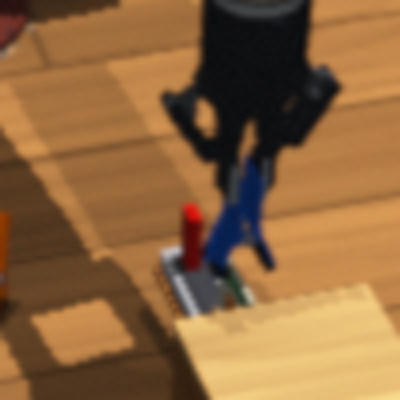

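The card (column 190) lies mid-gap, with the pin at 189 and the jaws spanning 98 to 280. I lower slowly.

Emit:
{"op": "play_rows", "data": {
  "slide": [
    [0,0.5,0],
    [0,0.5,0],
    [0,0.5,0],
    [0,0.5,0],
    [0,0.5,0],
    [0,0.5,0],
    [0,0.4,0],
    [0,0.3,0],
    [0,0,0],
    [0,0,0],
    [0,0,0],
    [0,0,0]
  ],
  "yaw": [0,0,0,0,0,0,0,0,0,0,0,0],
  "grip": [1,1,1,1,1,1,1,1,1,1,1,1]
}}

```text
time: 17.85
tool_pos: [0.5765, 0.1324, 0.1457]
tool_rot: [0.707, -0.707, -0.004, 0.004]
contact_force: [-0.1, 0.3, -0.7]
gripper_width: 0.177
```

```bash
python3 - <<'E'
from h import *
np.set_printoptions(precision=4,suppress=True)
s,R,p=pose();print(s["time"],p,R,s["gripper_width"]*85,s["contact_force"])
w=wrist();g=cams.grab_frame("scene");f=cams.grab_frame("top")
a=cv2.resize(w["image"][120:320,200:350,::-1],None,fx=3,fy=3,interpolation=cv2.INTER_CUBIC)
b=cv2.resize(g["image"][140:240,280:380,::-1],None,fx=5,fy=5,interpolation=cv2.INTER_CUBIC)
cv2.imwrite("pics/w10.png",a);cv2.imwrite("pics/s10.png",b)
for X in [(.54,.131,.095),(.61,.132,.095)]: print((proj(w,X)-[200,120])*3+1)
for dz in (.027,.033,.039): print(dz,(proj(g,p+R@[-.017,dz+.035,.0245])-[280,140])*5+2,(proj(g,p+R@[.017,dz+.035,.0245])-[280,140])*5+2, (proj(g,p+R@[.017,dz-.055,.0095])-[280,140])*5+2, (proj(w,p+R@[-.019,dz,.0])-[200,120])*3+1)
E
```

```text
17.85 [0.5765 0.1324 0.1457] [[ 0.9999  0.0006 -0.012 ]
 [ 0.012   0.0001  0.9999]
 [ 0.0006 -1.      0.    ]] 15.025945209368793 [-0.1382  0.2527 -0.6882]
[223.6049 171.0818]
[224.2389 493.9397]
0.027 [273.51   282.8765] [292.9549 317.5403] [279.26  206.986] [228.9295 294.6428]
0.033 [272.9142 290.161 ] [292.2928 324.8602] [278.6077 214.9779] [228.839  284.4746]
0.039 [272.3216 297.4049] [291.6344 332.1386] [277.9592 222.9224] [228.7544 274.9647]
```

View pics/w10.png

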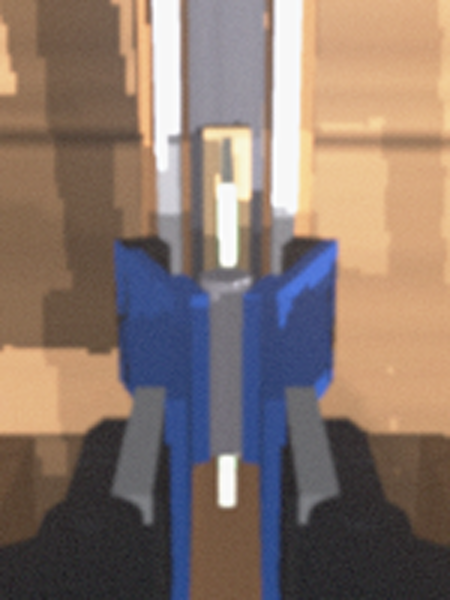

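View pics/s10.png

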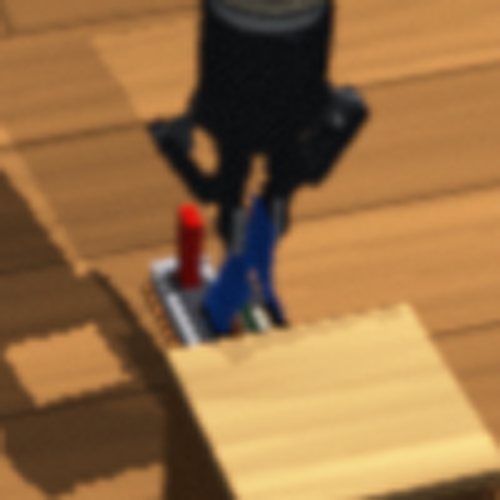

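The card shows mid-gap at both ends, at column 228 against 226 for the pin, and no contact force registers. The pin is about 12–18 mm above the edge. Handing in.

```bash
python3 - <<'E'
from plant import workorder,readout
print(readout.state()["joint_vel"].round(4)); print(workorder.job_done())
E
```

```text
[ 0.0007  0.0016  0.0005 -0.0002  0.0007 -0.0006]
the job is handed in; nothing more can be done
None
```

I pulled the card out to its stop and brought the small blue clip down astride the middle of the card's top edge. I handed in at about 18 s with the clip still held there, squeezed open. The hand-in gave no verdict.

**Last checks:**
- **Card at its stop:** while pulling, the tab stayed at x = 0.468 m as the force rose to 16 N. I did not re-measure the card's position after that, beyond seeing it in the pictures.
- **Clip over the card:** the tool was in line with the card within about 0.01 rad. By the pictures the clip was within about 1 mm of the card's plane and 1–2 mm of its middle.
- **Not touching:** the force reading was below 1 N, which is noise level, and the card showed free in the gap at both ends.
- **Pin height:** this is the least certain, about 12 to 18 mm above the edge (7 to 27 mm allowed).

**What disagreed:**
- **Camera offset:** the top camera, wrist camera and measured tool position differed by about 2 mm across the card, so I relied on the clip's position relative to the card in the wrist picture.
- **Gripper opening:** it read about 15 mm by my linear scaling, where 19 mm over the tails was expected. The jaws looked wide open, so I took this as scaling and did not check it further.

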